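# Fit the ram to the eyelet press and hold it for the plunger

## Robot

A 6-joint arm with a two-finger parallel gripper is mounted at the origin on the work surface. World frame = base frame: x ahead of the robot, y to its left, z up, the work surface at z = 0. Lengths are in m, angles in rad, forces in N, time in s.
With the tool pointing down it reaches from about 0.35 to 0.95 m from the base axis. Payload 17.4 kg.
Tool frame: the origin (TCP) lies midway between the tips of the shut fingers; the grasp point (between the pads) lies ctrl.grip_point_offset behind it (ctrl.grip_point_offset is the distance from the TCP to the grasp point, in m); x points along the fingers, y is the direction in which the jaws open and shut, and the axes are right-handed (so a half turn about x gives the same grasp; the last joint's range is limited). The gripper opens to 93 mm and grips with 3 to 60 N. Pads are 15 mm wide; open, the fingers measure 128 mm over their backs; the gripper's body (75 mm by 188 mm) begins 65 mm behind the grasp point.
Start: joints at [-1.228, 0.116, 1.442, -0, 1.584, -0.038], TCP at [0.251, -0.627, 0.219] pointing down, gripper open.
Joint ranges: [-2.83, 2.83], [-0.83, 2.19], [0.07, 2.5], [-1.14, 4.28], [0.01, 3], [-2.97, 2.97]. Speed limits (rad/s): [1.89, 1.89, 2.22, 3.14, 3.14, 3.14].

## Interface

Orientations are given as a unit quaternion [w, x, y, z].
In Python, from rig import ctrl, read_camera, ticket gives the robot as it stands.
- The arm moves only by the shell command python3 -m crank 'ROWS'. ROWS is JSON, a list of rows, each a list of 7 numbers: the shift along the tool's x, y, z scaled (see below), then the turn, a rotation vector about the tool's x, y, z scaled (see below), then the opening, from 0 (shut) to 1 (fully open). In form: [[dx, dy, dz, wx, wy, wz, grip], ...]. A call has 1 to 5 rows; each row is the pose to reach, as a shift and turn from the pose commanded when the call began, along the tool's axes at that moment, turning the shorter way round; what a row does not reach only later rows make up. The controller multiplies each number of a shift by 250 mm and each number of a turn by 180 degrees. A row lasts 1/10 s, in which the tool goes at most 50 mm and 8.59 degrees, less where a joint would pass 70% of its speed; a pose out of reach is approached as far as the arm can. A call with a number of a shift or a turn outside -1 to 1 is refused whole. A call with a gripper value outside its range is refused whole. The fingers move at their own pace and stop on an object; the grip force is fixed at half the most. Time passes only in rows, so rows that repeat a pose let the fingers close. It gives the time, the measured TCP pose, the force and the opening at its end, in the units of the state.
- ctrl.get_obs(): the state, without advancing time (a new reading comes with each control period).
- read_camera(name): name is "scene" or "top" or "wrist"; returns a dict with "frame" (480x640x3 uint8, blue, green, red), "z_map" (480x640 float32, m along the optical axis (not along the pixel's ray), 0 where there is no reading), "K" (3x3 intrinsics, pixels), "dist_coeffs" ([k1, k2, p1, p2, k3] as OpenCV has them; the pictures are not rectified), "position" and "rotation" of the camera in the world; the wrist camera has in their place "mount" (4x4, takes a point from camera to tool coordinates, whose origin is the TCP and whose axes are the tool frame's). Camera axes: x right, y up, looking along -z (the intrinsics and any distortion apply to the point x, -y, -z); pixel columns grow to the right and rows downward; lengths in m; the calibration is good to about 2 mm. A picture is of the moment at which its call begins: read the wrist's pose just before it.
- ticket.finish_job(): hands the job in, once; it reports no verdict.
The state is a dict: "time_s": time; "joint_positions": joint angles; "qvel": joint speeds; "tau": joint torques, N m; "eef_pos": TCP position; "tool_rot": TCP orientation; "force": force on the tool from outside, world axes, zero at the start; "ft_torque": the same for the moment, N m; "opening": finger opening in m.
Only numpy, scipy, OpenCV 4.12 (cv2) and the standard library are available. Lean on these libraries where they do the work, as an engineer would, in place of code of your own. Each camera call takes 0.05 s, during which the arm holds its last target. There are 200 camera calls.

## Task

Fit the ram to the eyelet press: first draw the black spring knob on its upper guide out to its stop, so that it stays out, then take the ram (the tall steel rod with the red ring) from the punch block and lower it foot first through the upper guide and on through the lower guide, without touching the die below. Finish still gripping it and holding it still, with the lower edge of the red ring level with the top of the upper guide and the knob still out: I will then let the knob's pin into the ram's groove, so do not let go. Leave the two punches in the block and the eyelet tin and little yellow box where they are.

Things in the scene. Friction and masses are not known exactly. Their poses are not given: they have to be found in the camera images.
- press: Green cast eyelet press, fixed. Origin on the ram's vertical axis at bench level; z up, +y to the column, -y to the open front. Foot plate 110 (x) x 200 (y) mm, 20 high, y = -60 to +140 mm. Two round guide bosses, 44 mm across, lie on the axis, one over the other. Column at y = 65 to 115 mm, 180 high; lever pivot on it (y = 68 to 110 mm) to z = 240 mm, lever thrown back to y = 240 mm, z = 272 mm.
- upper_guide (a point): Centre of the upper guide's bore at its top face, 160 mm above the bench. The boss reaches down to 135 mm. Bore 18.4 mm, right through, in a brass bush; mouth countersunk to 26 mm across, 3.8 mm deep. Nothing stands above it. Axes as press.
- lower_guide (a point): Centre of the lower guide's bore at its top face, 100 mm above the bench; the boss reaches down to 80 mm. The same bore and countersunk mouth as the upper guide, on the same axis. Axes as press.
- die: Steel die on the press's foot, under the guides on the same axis, 28 mm across; origin under its centre at 20 mm above the bench, its top 48 mm above the bench. The ram must not touch it.
- plunger (a joint): Travel of the spring plunger (m): 0 = home, its pin 5 mm into the upper guide's bore, blocking it; 0.015 = out at its stop. It slides level, towards the press's -y. A spring resists with about 4 N at first, up to 7 N; past about 0.010 a detent snaps it over and it then stays out by itself, so it can be let go (a push of about 5 N would send it home).
- plunger_knob (a point): Centre of the plunger's black round knob, 22 mm across, 18 mm long along the pull; moves with the plunger. At home it is 51 mm from the ram axis towards the press's -y, 148 mm above the bench (66 mm from the axis when out). Free air under it (to the foot plate at 20 mm) and on both sides, to pinch it from above.
- ram: Round steel rod, 16 mm across, 165 mm long, about 0.2 to 0.35 kg, its foot bevelled to 10 mm over the last 4 mm. Origin at the centre of the foot's end face, z towards its top. Red ring 95 to 101 mm from the foot, turned groove 77 to 89 mm. It starts upright in one of the block's holes, foot 20 mm above the bench, top 185 mm. Grip it on the bare 65 mm above the ring.
- ram_ring (a point): Point on the ram's axis at the lower edge of the red ring, 95 mm above the foot. With this level with the top of the upper guide the foot hangs 15 mm under the lower guide and 17 mm above the die.
- block: Wooden punch block fixed to the bench, 66 (x) x 170 (y) x 62 mm high, origin under its centre; three upright holes, 18 mm across and 42 mm deep, at y = -50, 0 and +50 mm. The ram and the two punches stand in them in any order.
- punch_a: Brass hand punch, 16 mm shank, 17 mm head, 100 mm long, standing in the block with its top 120 mm above the bench; origin at its foot. Leave alone.
- punch_b: Dark steel hand punch, the same size. Leave alone.
- tin: Round open tin of brass eyelets, 64 mm across, 24 mm high, loose on the bench; origin under its centre. Leave alone.
- carton: Little yellow box, 56 x 38 x 17 mm, loose on the bench; origin under its centre. Leave alone.
There are look-alikes about, which are no part of the job. What is meant by the ram is not orange or purple, and is the larger of those in its own colour.

How it is judged:
On the way, in this order (a step that is already met when the one before it is completed fails the run):
1. the plunger is drawn out to its stop and stays out (value of joint plunger above 0.0125 m), for 0.3 s.
2. the ram's foot has come down through the upper guide (horizontal distance between ram and upper_guide below 0.005 m and z of ram in the frame of press between 0.09 and 0.132 m and value of joint plunger above 0.0125 m).
3. the ram's foot has come down through the lower guide (horizontal distance between ram and lower_guide below 0.004 m and z of ram in the frame of press below 0.078 m and horizontal distance between ram_ring and upper_guide below 0.004 m and value of joint plunger above 0.0125 m), for 0.2 s.
At the end, for the whole second after the job is handed in: The plunger is out (over 12.5 of 15 mm); the ram stands upright on the guides' axis (within 4 mm and 0.06 rad), spanning both guides, with the lower edge of its red ring within 5 mm of the level of the upper guide's top; it is at rest, clear of the die, and still gripped by the fingers (over 2 N) (value of joint plunger above 0.0125 m and horizontal distance between ram and lower_guide below 0.004 m and horizontal distance between ram_ring and upper_guide below 0.004 m and z of ram_ring in the frame of press between 0.155 and 0.165 m and angle between the z axis of ram and the z axis of press, either way round below 0.06 rad and contact force between ram and the fingers above 2 N and contact force between ram and die below 0.3 N and linear speed of ram below 0.01 m/s); the arm keeps its last pose, push and grip.
It fails at once if the ram touches the die (contact force between ram and die above 0.5 N).
It fails at once if a punch, the tin or the yellow box is moved by more than 20 mm or tipped ((distance of punch_a from where it was at the start of the episode above 0.02 m or angle between punch_a's own z axis and vertical above 0.5 rad) or (distance of punch_b from where it was at the start of the episode above 0.02 m or angle between punch_b's own z axis and vertical above 0.5 rad) or (distance of tin from where it was at the start of the episode above 0.02 m or angle between tin's own z axis and vertical above 0.5 rad) or (distance of carton from where it was at the start of the episode above 0.02 m or angle between carton's own z axis and vertical above 0.5 rad)).
It also fails if it takes over 61 s, if anything falls off the work surface, if the arm or the gripper's body presses on something with over 40 N, if the wrist force passes 120 N, or if a joint passes its speed limit or range.

## Working session

There is one attempt and no reset: what is moved stays moved. The work goes in short steps, Python scripts to look and compute and a shell command to move; the robot and the scene stay as the last step left them, time stands still between calls to the robot, and variables do not carry over. Pictures are saved under pics/ and viewed, about 8 in all and at most 12, crops included, and the job is handed in when it is done.

```bash
mkdir -p pics; ls; python3 - <<'E'
from rig import ctrl, read_camera
import cv2, numpy as np
print(ctrl.get_obs(), ctrl.grip_point_offset)
for n in ("scene","top"):
    c=read_camera(n); cv2.imwrite(f"pics/{n}0.png",c["frame"]); np.savez(f"{n}0.npz",**c)
    print(n,c["K"].tolist(),c["dist_coeffs"],np.array(c["position"]).tolist(),np.array(c["rotation"]).tolist())
E
```

```text
pics
{'time_s': 0.0, 'joint_positions': array([-1.22780159e+00,  1.16484205e-01,  1.44226963e+00,  8.28487378e-06,
        1.58399162e+00, -3.78278957e-02]), 'qvel': array([ 0.00192137,  0.00039117,  0.00082429,  0.00093755, -0.00084534,
        0.00019788]), 'tau': array([ 3.42166804e-04, -7.21269178e+01, -6.22615385e+01,  7.80138513e-02,
        2.38272850e-02, -1.02609386e-04]), 'eef_pos': array([ 0.25079464, -0.62645916,  0.21790367]), 'tool_rot': array([-0.13342573, -0.69426769, -0.13423231,  0.6943858 ]), 'force': array([0.25988288, 0.60816534, 0.22070795]), 'ft_torque': array([-0.01152658, -0.02173604, -0.03192732]), 'opening': 0.09320252520715017} 0.0188
scene [[463.94984802619814, 0.0, 315.88936078003866], [0.0, 463.94984802619814, 229.5545264451448], [0.0, 0.0, 1.0]] [-0.03410398  0.          0.          0.          0.        ] [1.02682878588817, -0.483953863156371, 0.5073102063645757] [0.8035077408921235, 0.4449099506994291, 0.18928810529511159, 0.34727576835830987]
top [[579.1719336406146, 0.0, 326.7517649109031], [0.0, 579.1719336406146, 236.796676361201], [0.0, 0.0, 1.0]] [-0.10615354  0.          0.          0.          0.        ] [0.48292715472279885, -0.060606630436896396, 1.1214598199770287] [-0.7037175236971516, -0.04086072349049689, 0.03372920745531584, 0.7085015093010164]
```

View pics/scene0.png

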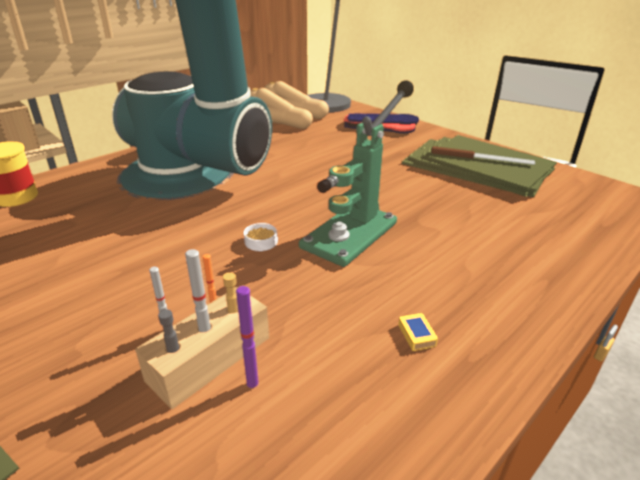

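View pics/top0.png

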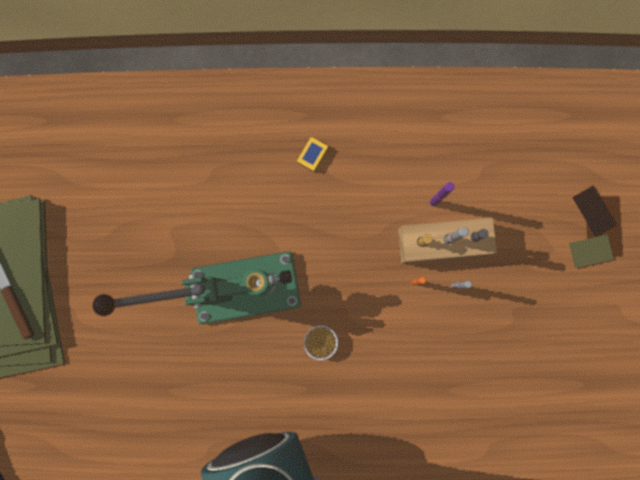

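Candidates in the scene view: large steel rod in the block (195,290), thin steel rod behind it (158,290), orange (209,278) and purple (247,335). The punches are dark (168,330) and brass (230,290). By the description, the ram is the larger steel rod in the block's middle hole, at about (455,236) in the top view. Next I'll measure from both views.

```bash
cat > h.py <<'E'
import numpy as np, cv2
from scipy.spatial.transform import Rotation as R
def rot(q): return R.from_quat([q[1],q[2],q[3],q[0]]).as_matrix()
def pose(c): return np.array(c["position"]), rot(np.array(c["rotation"]))
def rays(c,uv,P=None):
    p,M=P or pose(c)
    n=cv2.undistortPoints(np.array(uv,float).reshape(-1,1,2),c["K"],c["dist_coeffs"])[:,0]
    return p,np.c_[n[:,0],-n[:,1],-np.ones(len(n))]@M.T   # scale by z_map = point
def onplane(c,uv,z,P=None):
    p,d=rays(c,uv,P); return p+d*((z-p[2])/d[:,2])[:,None]
def cloud(c,P=None):
    v,u=np.mgrid[0:480,0:640]; p,d=rays(c,np.c_[u.ravel(),v.ravel()],P)
    return (p+d*c["z_map"].reshape(-1,1)).reshape(480,640,3)
def project(c,X,P=None):
    p,M=P or pose(c); q=(np.atleast_2d(X)-p)@M
    return cv2.projectPoints(np.c_[q[:,0],-q[:,1],-q[:,2]],np.zeros(3),np.zeros(3),c["K"],c["dist_coeffs"])[0][:,0]
def tri(c1,uv1,c2,uv2,P1=None,P2=None):
    p1,d1=rays(c1,[uv1],P1);p2,d2=rays(c2,[uv2],P2)
    A=np.c_[d1[0],-d2[0]]; t=np.linalg.lstsq(A,p2-p1,rcond=None)[0]
    a,b=p1+d1[0]*t[0],p2+d2[0]*t[1]; return (a+b)/2,np.linalg.norm(a-b)
E
python3 - <<'E'
from h import *
t=dict(np.load("top0.npz")); s=dict(np.load("scene0.npz"))
X=cloud(t); H=cv2.cvtColor(t["frame"],cv2.COLOR_BGR2HSV)
z=X[...,2]
print("table z",np.median(z[300:350,380:560]))
def show(n,m):
    m=m.astype(np.uint8); k,l,st,ce=cv2.connectedComponentsWithStats(m)
    for i in range(1,k):
        if st[i,4]>15:
            P=X[l==i]; print(n,st[i].tolist(),ce[i].round(1),"med",np.median(P,0).round(4),"zmax",P[:,2].max().round(3))
roi=np.zeros(z.shape,bool);roi[170:380,80:620]=1
g=(H[...,0]>65)&(H[...,0]<95)&(H[...,1]>80)&roi
show("green@.16",g&(abs(z-.16)<.012)); show("footplate",g&(abs(z-.02)<.008)&roi)
b=np.zeros(z.shape,bool);b[:,350:620]=1
show("tall",(z>.05)&b); show(">.1",(z>.09)&b);show(">.16",(z>.15)&b)
kn=(H[...,2]<60)&roi; kn[:,:240]=0; show("black",kn&(abs(z-.15)<.03))
# foot plate rect
m=(g&(z<.03)&(z>.01)|g&(z>.1)).astype(np.uint8); pts=X[m>0]
im=t["frame"]
a=cv2.resize(im[225:335,180:310],None,fx=4.5,fy=4.5,interpolation=cv2.INTER_CUBIC)
bb=cv2.resize(s["frame"][230:400,130:290],None,fx=3,fy=3,interpolation=cv2.INTER_CUBIC)
cc=cv2.resize(s["frame"][150:250,295:395],None,fx=4,fy=4,interpolation=cv2.INTER_CUBIC)
h=max(a.shape[0],bb.shape[0]); W=np.zeros((600,800,3),np.uint8)
a=cv2.resize(a,(400,338));bb=cv2.resize(bb,(400,425));cc=cv2.resize(cc,(260,260))
W[:338,:400]=a;W[:425,400:]=bb;W[340:600,:260]=cc
cv2.imwrite("pics/crop1.png",W)
E
```

```text
table z 0.0011191771298673103
green@.16 [227, 269, 34, 19, 133] [242.9 277.4] med [0.5155 0.0887 0.1599] zmax 0.165
green@.16 [253, 279, 15, 16, 30] [261.5 288.5] med [0.4969 0.056  0.1598] zmax 0.164
footplate [220, 255, 64, 24, 419] [251.8 267.2] med [0.5426 0.0967 0.0214] zmax 0.027
footplate [203, 265, 21, 13, 92] [212.8 270.7] med [0.5373 0.1678 0.0212] zmax 0.025
footplate [284, 264, 7, 6, 19] [287.1 266.9] med [0.5423 0.0262 0.0204] zmax 0.024
footplate [287, 282, 8, 7, 29] [290.8 285.5] med [0.5062 0.0185 0.022 ] zmax 0.024
footplate [198, 305, 50, 16, 292] [221.6 312. ] med [0.4574 0.152  0.0211] zmax 0.028
tall [434, 183, 20, 19, 207] [443.9 192. ] med [ 0.6641 -0.2543  0.1395] zmax 1.121
tall [401, 217, 96, 45, 3355] [448.2 238.9] med [ 0.587  -0.2694  0.0636] zmax 1.121
tall [415, 277, 11, 7, 62] [420.2 280.2] med [ 0.5129 -0.2142  0.1097] zmax 1.121
tall [455, 281, 17, 7, 98] [463.5 284.2] med [ 0.505  -0.2894  0.1127] zmax 0.128
>.1 [438, 183, 16, 16, 159] [445.9 190.2] med [ 0.6644 -0.2548  0.1557] zmax 1.121
>.1 [448, 227, 21, 15, 185] [458. 234.] med [ 0.588  -0.2707  0.1651] zmax 0.189
>.1 [475, 228, 14, 11, 100] [482.  233.3] med [ 0.5934 -0.322   0.121 ] zmax 1.121
>.1 [420, 234, 12, 10, 86] [426.2 238.4] med [ 0.5852 -0.2236  0.1207] zmax 0.127
>.1 [418, 277, 8, 7, 44] [421.6 279.9] med [ 0.513  -0.2156  0.1126] zmax 1.121
>.1 [461, 281, 11, 7, 69] [465.7 284.1] med [ 0.505  -0.2908  0.1224] zmax 0.128
>.16 [444, 183, 10, 11, 88] [448.7 187.8] med [ 0.6652 -0.257   0.1654] zmax 1.121
>.16 [455, 227, 14, 12, 113] [461.5 232.3] med [ 0.5884 -0.2723  0.1845] zmax 0.189
black [279, 271, 12, 13, 119] [284.9 277. ] med [0.5182 0.0187 0.1587] zmax 0.163
```

View pics/crop1.png

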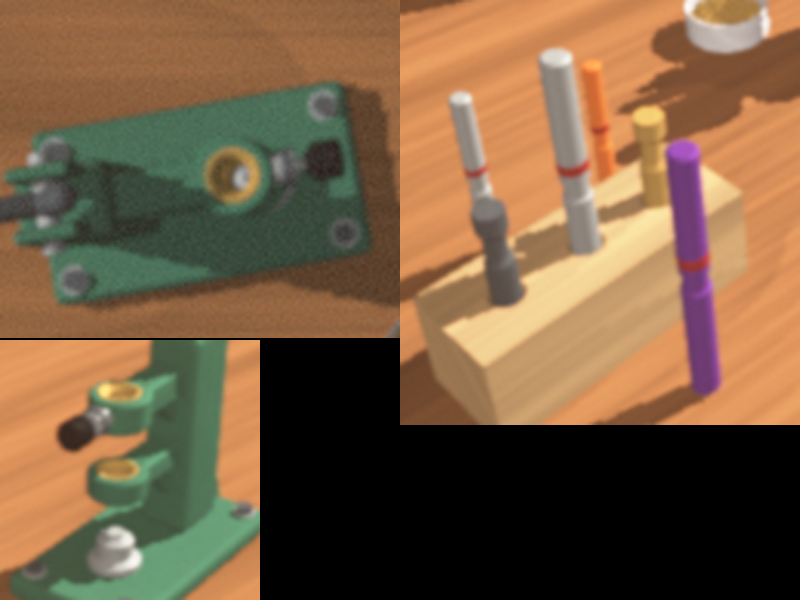

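The crop confirms the ram: the large steel rod with a red ring in the middle hole, at top-view (461,232). Its top measures z 0.1845 against 0.185 given. The knob is at (285,277) and the brass bore mouth at about (256,282). Next I'll refine the press axis and yaw.

```bash
python3 - <<'E'
from h import *
t=dict(np.load("top0.npz")); s=dict(np.load("scene0.npz"))
def brass(c,r):
    H=cv2.cvtColor(c["frame"],cv2.COLOR_BGR2HSV); u0,v0,u1,v1=r
    m=((H[...,0]>12)&(H[...,0]<35)&(H[...,1]>90)).astype(np.uint8); k=np.zeros_like(m);k[v0:v1,u0:u1]=1;m*=k
    cs=max(cv2.findContours(m,cv2.RETR_EXTERNAL,cv2.CHAIN_APPROX_NONE)[0],key=len)
    hull=cv2.convexHull(cs)[:,0]; (e,ax,an)=cv2.fitEllipse(cs)
    return e,ax,hull
for n,c,rs in (("top",t,[((245,268,272,297),.16)]),("scene",s,[((328,160,358,182),.16),((328,192,358,212),.10)])):
    for r,z in rs:
        e,ax,h=brass(c,r); P=onplane(c,h,z); q,rad=cv2.minEnclosingCircle(P[:,:2].astype(np.float32)*1000)
        print(n,z,np.round(e,1),np.round(ax,1),"ellc",onplane(c,[e],z)[0].round(4),"circ",np.round(q,1),rad)
X=cloud(t); H=cv2.cvtColor(t["frame"],cv2.COLOR_BGR2HSV)
g=((H[...,0]>60)&(H[...,0]<95)&(H[...,1]>70)); g[:240]=0; g[:,:180]=0;g[340:]=0;g[:,310:]=0
g&=(X[...,2]>.008)&(X[...,2]<.035)
P=X[g]; r=cv2.minAreaRect((P[:,:2]*1000).astype(np.float32)); print("foot rect mm",r,cv2.boxPoints(r).round(1).tolist())
# ram in both views
H2=cv2.cvtColor(s["frame"],cv2.COLOR_BGR2HSV)
zt=X[...,2]; m=(zt>.178)&(zt<.195); m[:220]=0;m[250:]=0;m[:,:450]=0;m[:,475:]=0
print("ram top", X[m].mean(0).round(4), m.sum(), np.ptp(X[m],0).round(4), "circ",cv2.minEnclosingCircle((X[m][:,:2]*1000).astype(np.float32)))
Xs=cloud(s); zz=Xs[...,2]
m=np.zeros(zz.shape,bool); m[240:330,180:215]=1; m&=(zz>.13)&(zz<.18)&(abs(Xs[...,0]-.588)<.03)
print("ram side scene", Xs[m].mean(0).round(4), np.linalg.norm(Xs[m]-0,axis=1).size)
m=np.zeros(zz.shape,bool); m[170:195,315:340]=1; m&=(s["frame"].max(2)<70); print("knob scene", np.median(Xs[m],0).round(4), Xs[m].min(0).round(3),Xs[m].max(0).round(3))
m=np.zeros(zz.shape,bool); m[262:290,275:296]=1; m&=(t["frame"].max(2)<60)&(zt>.14); print("knob top", np.median(X[m],0).round(4), X[m].min(0).round(3),X[m].max(0).round(3))
# block
m=(zt>.055)&(zt<.069); m[:205]=0;m[270:]=0;m[:,:390]=0;m[:,505:]=0
r=cv2.minAreaRect((X[m][:,:2]*1000).astype(np.float32)); print("block",r)
E
```

```text
top 0.16 [255.2 281.6] [17.1 17.4] ellc [0.5108 0.0682 0.16  ] circ [511.   68.3] 15.052419662475586
scene 0.16 [337.9 166.4] [15.9 24.1] ellc [0.4989 0.0722 0.16  ] circ [505.3  70.6] 40.78843688964844
scene 0.1 [336.  200.4] [17.9 22.4] ellc [0.5099 0.0585 0.1   ] circ [513.   57.4] 39.99493408203125
foot rect mm ((503.8376159667969, 107.54237365722656), (104.64816284179688, 191.9579620361328), 9.430214881896973) [[436.5, 193.6999969482422], [467.8999938964844, 4.300000190734863], [571.2000122070312, 21.399999618530273], [539.7000122070312, 210.8000030517578]]
ram top [ 0.5892 -0.2742  0.1855] 78 [0.015  0.015  0.0095] circ ((589.5554809570312, -274.80462646484375), 8.064249038696289)
ram side scene [ 0.596  -0.2792  0.1559] 431
knob scene [0.5264 0.0088 0.1512] [0.516 0.004 0.142] [0.532 0.022 0.159]
knob top [0.5182 0.0187 0.1587] [0.508 0.01  0.15 ] [0.528 0.029 0.163]
block ((589.9435424804688, -275.1444396972656), (66.64875030517578, 172.00518798828125), 4.79185152053833)
```

The footprint gives the axis at (510.4, 68.1) mm and the bore mouth gives (510.8, 68.2). Yaw is 9.4°. The knob is predicted at (519, 18) and measured at (518, 19), so all of these agree. Next, a planning helper that works out the shifts.

```bash
cat >> h.py <<'E'
def plan(o,target,jaw=None,goff=0.0):
    """tool-frame shift/0.25 and turn/pi to bring the point goff behind the TCP to target, tool straight down, jaws along heading jaw (rad)"""
    M=rot(o["tool_rot"]); p=np.array(o["eef_pos"]); T=M
    if jaw is not None:
        best=None
        for j in (jaw,jaw+np.pi):
            x=np.array([0,0,-1.]);y=np.array([np.cos(j),np.sin(j),0]);N=np.c_[x,y,np.cross(x,y)]
            w=R.from_matrix(M.T@N).as_rotvec()
            if best is None or np.linalg.norm(w)<np.linalg.norm(best[0]): best=(w,N)
        w,T=best
    else: w=np.zeros(3)
    d=M.T@(np.array(target)+goff*T@[-0,0,0]+goff*T[:,0]-p)
    print("eef",p.round(4),"jaw deg",np.degrees(np.arctan2(M[1,1],M[0,1])).round(2),"tilt",np.degrees(np.arccos(-M[2,0])).round(2),"shift",(d/.25).round(4),"turn",(w/np.pi).round(4),"mm",(d*1000).round(1))
E
python3 - <<'E'
from h import *
from rig import ctrl,read_camera
o=ctrl.get_obs(); print(rot(o["tool_rot"]).round(3).tolist()); a=np.radians(9.4)
plan(o,[.40,-.30,.30],a); plan(o,[.519,.018,.26],a)
c=read_camera("wrist"); print(c["K"].round(1).tolist(),c["dist_coeffs"],np.array(c["mount"]).round(4).tolist())
E
```

```text
[[-0.0, 0.372, -0.928], [0.001, -0.928, -0.372], [-1.0, -0.001, -0.0]]
eef [ 0.2508 -0.6265  0.218 ] jaw deg -68.18 tilt 0.06 shift [-0.3271 -0.9909 -1.0393] turn [-4.31e-01 -2.00e-04  3.00e-04] mm [ -81.8 -247.7 -259.8]
eef [ 0.2508 -0.6265  0.218 ] jaw deg -68.18 tilt 0.06 shift [-0.166  -1.9946 -1.9541] turn [-4.31e-01 -2.00e-04  3.00e-04] mm [ -41.5 -498.7 -488.5]
[[336.2, 0.0, 322.5], [0.0, 336.2, 236.6], [0.0, 0.0, 1.0]] [-0.02182078  0.          0.          0.          0.        ] [[0.0005, 0.2617, -0.9652, -0.1662], [1.0, -0.0004, 0.0004, -0.0002], [-0.0003, -0.9652, -0.2617, -0.0731], [0.0, 0.0, 0.0, 1.0]]
```

```bash
python3 -m crank '[[-0.33,0,0,0,0,0,0.8],[-0.33,0,0,0,0,0,0.8]]' && python3 -m crank '[[0,-0.66,-0.65,0,0,0,0.8],[0,-0.66,-0.65,0,0,0,0.8],[0,-0.66,-0.65,0,0,0,0.8],[0,-0.66,-0.65,0,0,0,0.8],[0,-0.66,-0.65,0,0,0,0.8]]' && python3 -m crank '[[0,-0.66,-0.65,0,0,0,0.8],[0,-0.66,-0.65,0,0,0,0.8],[0,-0.66,-0.65,0,0,0,0.8],[0,-0.66,-0.65,0,0,0,0.8],[0,-0.66,-0.65,0,0,0,0.8]]' && python3 -m crank '[[0,0,0,-0.22,0,0,0.8],[0,0,0,-0.22,0,0,0.8],[0,0,0,-0.22,0,0,0.8],[0,0,0,-0.22,0,0,0.8],[0,0,0,-0.22,0,0,0.8]]' && python3 -m crank '[[0,0,0,-0.211,0,0,0.8],[0,0,0,-0.211,0,0,0.8],[0,0,0,-0.211,0,0,0.8],[0,0,0,-0.211,0,0,0.8],[0,0,0,-0.211,0,0,0.8]]'
python3 - <<'E'
from h import *
from rig import ctrl
plan(ctrl.get_obs(),[.519,.018,.26],np.radians(9.4))
E
```

```text
time_s: 0.35
eef_pos: [0.2508, -0.6265, 0.303]
tool_rot: [-0.134, -0.694, -0.134, 0.694]
force: [0.2, 0.4, 1.2]
opening: 0.0813
time_s: 0.85
eef_pos: [0.3411, -0.4104, 0.3013]
tool_rot: [0.134, 0.694, 0.134, -0.694]
force: [-0.3, 0.3, -0.2]
opening: 0.0742
time_s: 1.35
eef_pos: [0.4305, -0.1968, 0.3013]
tool_rot: [0.134, 0.694, 0.134, -0.694]
force: [-0.1, 0.9, -0.1]
opening: 0.0743
time_s: 1.85
eef_pos: [0.4299, -0.1994, 0.301]
tool_rot: [-0.363, -0.607, -0.363, 0.607]
force: [-0.2, -0.5, 0.2]
opening: 0.0737
time_s: 2.35
eef_pos: [0.4298, -0.1995, 0.301]
tool_rot: [0.541, 0.456, 0.541, -0.456]
force: [0.3, 0.3, 0.4]
opening: 0.0741
eef [ 0.4298 -0.1995  0.301 ] jaw deg 9.74 tilt 0.02 shift [ 0.1639  0.4986 -0.797 ] turn [ 0.0019 -0.0001  0.0001] mm [  41.   124.7 -199.2]
```

```bash
python3 -m crank '[[0.1,0.5,-0.8,0,0,0,0.6],[0.1,0.5,-0.8,0,0,0,0.6],[0.1,0.5,-0.8,0,0,0,0.6],[0.1,0.5,-0.8,0,0,0,0.6],[0.1,0.5,-0.8,0,0,0,0.6]]' && python3 -m crank '[[0,0,0,0,0,0,0.6],[0,0,0,0,0,0,0.6]]'
python3 - <<'E'
from h import *
from rig import ctrl,read_camera
o=ctrl.get_obs(); plan(o,[.519,.018,.148],np.radians(9.4),ctrl.grip_point_offset)
c=read_camera("wrist"); np.savez("w1.npz",**c,eef=o["eef_pos"],q=o["tool_rot"])
M=rot(o["tool_rot"]); m=np.array(c["mount"]); P=(M@m[:3,3]+o["eef_pos"],M@m[:3,:3])
im=c["frame"].copy()
a=np.radians(9.4)
for X in ([.5108,.0682,.16],[.519,.018,.159],[.5108,.0682,.10]):
    uv=project(c,X,P)[0]; print(uv); cv2.drawMarker(im,tuple(int(v) for v in uv),(255,0,255),0,8,1)
cv2.imwrite("pics/w1.png",im)
E
```

```text
time_s: 2.85
eef_pos: [0.521, 0.0209, 0.2756]
tool_rot: [0.539, 0.457, 0.54, -0.457]
force: [-0.2, -0.8, 1.0]
opening: 0.0556
time_s: 3.05
eef_pos: [0.5205, 0.0187, 0.2758]
tool_rot: [0.539, 0.457, 0.54, -0.457]
force: [-0.6, -0.3, 0.0]
opening: 0.0557
eef [0.5205 0.0187 0.2758] jaw deg 9.5 tilt 0.05 shift [ 0.5862 -0.006   0.0017] turn [0.0005 0.     0.0003] mm [146.6  -1.5   0.4]
[320.17945964 173.69686187]
[320.05016255 232.87940704]
[320.63033168 168.86219795]
```

View pics/w1.png

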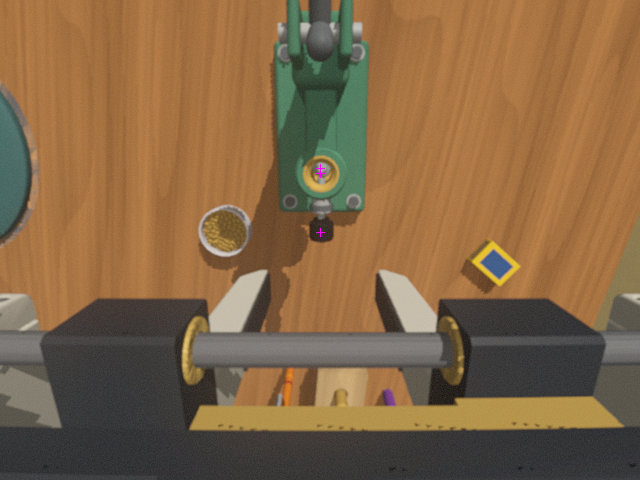

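The wrist view agrees with the map: the knob (320,231) and bore (321,173) sit on their predicted marks, and the press is square to the jaws. Next: descend, pinch.

```bash
python3 -m crank '[[0.2,-0.005,0.002,0,0,0,0.55],[0.4,-0.005,0.002,0,0,0,0.55],[0.5,-0.005,0.002,0,0,0,0.55],[0.585,-0.005,0.002,0,0,0,0.55],[0.585,-0.005,0.002,0,0,0,0.55]]' && python3 -m crank '[[0,0,0,0,0,0,0],[0,0,0,0,0,0,0],[0,0,0,0,0,0,0],[0,0,0,0,0,0,0],[0,0,0,0,0,0,0]]'
```

```text
time_s: 3.6
eef_pos: [0.518, 0.0163, 0.1274]
tool_rot: [0.538, 0.457, 0.54, -0.459]
force: [-0.1, -0.2, 1.7]
opening: 0.0507
time_s: 4.1
eef_pos: [0.5194, 0.0174, 0.1307]
tool_rot: [0.539, 0.457, 0.539, -0.457]
force: [-3.4, -2.3, 4.7]
opening: 0.0208
```

```bash
python3 -m crank '[[0,0,0.016,0,0,0,0],[0,0,0.032,0,0,0,0],[0,0,0.044,0,0,0,0],[0,0,0.056,0,0,0,0],[0,0,0.062,0,0,0,0]]' && python3 -m crank '[[0,0,0.004,0,0,0,0],[0,0,0.004,0,0,0,0],[0,0,0.004,0,0,0,0],[0,0,0.004,0,0,0,0]]'
```

```text
time_s: 4.6
eef_pos: [0.5219, 0.0025, 0.1307]
tool_rot: [0.539, 0.457, 0.539, -0.457]
force: [-6.9, 7.6, 8.2]
opening: 0.0206
time_s: 5.0
eef_pos: [0.5219, 0.0024, 0.1308]
tool_rot: [0.539, 0.458, 0.54, -0.457]
force: [-6.8, 9.2, 7.3]
opening: 0.0209
```

The knob followed about 15 mm and the force is now up against the stop. Release and rise.

```bash
python3 -m crank '[[0,0,0,0,0,0,0.5],[0,0,0,0,0,0,0.5],[0,0,0,0,0,0,0.5],[0,0,0,0,0,0,0.5]]' && python3 -m crank '[[-0.15,0,0,0,0,0,0.5],[-0.3,0,0,0,0,0,0.5],[-0.5,0,0,0,0,0,0.5],[-0.7,0,0,0,0,0,0.5],[-0.7,0,0,0,0,0,0.5]]'
python3 - <<'E'
from h import *
from rig import ctrl,read_camera
o=ctrl.get_obs(); plan(o,[.5893,-.2745,.155],np.radians(4.8+90),ctrl.grip_point_offset)
c=read_camera("wrist")
M=rot(o["tool_rot"]); m=np.array(c["mount"]); P=(M@m[:3,3]+o["eef_pos"],M@m[:3,:3])
im=c["frame"]; k=im.max(2)<60; X=cloud(c,P); k&=(X[...,2]>.14)&(X[...,2]<.17); k[260:]=0
Q=np.median(X[k],0); print("knob",Q, k.sum(), "dist from axis",np.linalg.norm(Q[:2]-[.5108,.0682]))
u,v=project(c,Q,P)[0].astype(int); cv2.imwrite("pics/w2.png",cv2.resize(im[v-90:v+40,u-80:u+80],None,fx=3,fy=3))
E
```

```text
time_s: 5.4
eef_pos: [0.5222, 0.0012, 0.1299]
tool_rot: [0.539, 0.457, 0.539, -0.457]
force: [-0.6, -0.2, -0.3]
opening: 0.0455
time_s: 5.9
eef_pos: [0.5233, 0.0011, 0.3122]
tool_rot: [0.542, 0.459, 0.537, -0.455]
force: [0.1, 0.2, 0.5]
opening: 0.0467
eef [0.5233 0.0011 0.3122] jaw deg 9.39 tilt 0.52 shift [0.7069 0.074  1.1294] turn [-0.4745  0.0026 -0.0018] mm [176.7  18.5 282.4]
knob [0.51593933 0.01019192 0.15758637] 231 dist from axis 0.058235294136989454
```

View pics/w2.png

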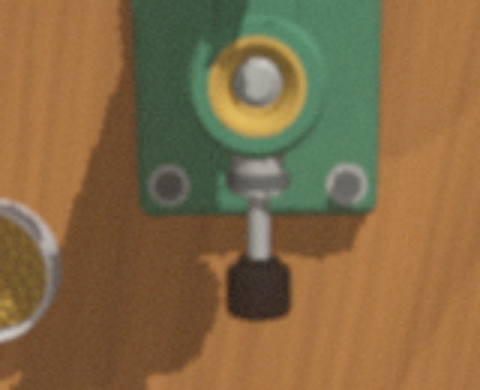

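```bash
python3 - <<'E'
from h import *
from rig import ctrl,read_camera
c=read_camera("top"); X=cloud(c); z=X[...,2]
k=np.zeros(z.shape,bool);k[255:300,270:310]=1;k&=(c["frame"].max(2)<60)&(z>.14)&(z<.175)
ys=X[k]@np.array([-np.sin(np.radians(9.4)),np.cos(np.radians(9.4)),0])-np.array([.5108,.0682])@[-.1633,.9866]
print("top knob",np.median(X[k],0),k.sum(),"press y",np.median(ys),np.percentile(ys,[5,95]))
o=ctrl.get_obs(); plan(o,[.5893,-.2745,.155],np.radians(94.8),ctrl.grip_point_offset)
w=read_camera("wrist"); M=rot(o["tool_rot"]); m=np.array(w["mount"]); P=(M@m[:3,3]+o["eef_pos"],M@m[:3,:3])
X=cloud(w,P);z=X[...,2];k=(w["frame"].max(2)<60)&(z>.14)&(z<.17);k[280:]=0;k&=np.hypot(X[...,0]-.52,X[...,1]-.01)<.04
ys=X[k]@np.array([-.1633,.9866,0])-np.array([.5108,.0682])@[-.1633,.9866]
print("wrist",k.sum(),"press y",np.median(ys),np.percentile(ys,[5,95]))
E
```

```text
return _methods._mean(a, axis=axis, dtype=dtype,
  ret = um.true_divide(
  ret = ret.dtype.type(ret / rcount)
Traceback (most recent call last):
IndexError: index -1 is out of bounds for axis 0 with size 0
```

The picture shows the bore at (258,82) and the knob at (258,290) in the crop, with a clear length of bare shaft, so it is out. The arm was still settling when I took that number, so I'll measure again with it at rest.

```bash
python3 -m crank '[[0,0,0,0,0,0,0.5],[0,0,0,0,0,0,0.5]]'; python3 - <<'E'
from h import *
from rig import ctrl,read_camera
o=ctrl.get_obs(); plan(o,[.5893,-.2745,.155],np.radians(94.8),ctrl.grip_point_offset)
w=read_camera("wrist"); M=rot(o["tool_rot"]); m=np.array(w["mount"]); P=(M@m[:3,3]+o["eef_pos"],M@m[:3,:3])
X=cloud(w,P);z=X[...,2];k=(w["frame"].max(2)<60)&(z>.14)&(z<.17);k[280:]=0;k&=np.hypot(X[...,0]-.52,X[...,1]-.01)<.04
e=np.array([-.1633,.9866,0]); ys=X[k]@e-np.array([.5108,.0682,0])@e
print("wrist",k.sum(),"z",np.median(z[k]),"press y",np.median(ys),np.percentile(ys,[5,95]))
H=cv2.cvtColor(w["frame"],cv2.COLOR_BGR2HSV);b=(H[...,0]>12)&(H[...,0]<35)&(H[...,1]>90)&(z>.13)&(z<.17)&(np.hypot(X[...,0]-.511,X[...,1]-.068)<.03)
pts=np.argwhere(b)[:,::-1].astype(np.float32); (cc,r)=cv2.minEnclosingCircle(pts); print("bore",cc,r,onplane(w,[cc],.16,P),project(w,[.5108,.0682,.16],P))
E
```

```text
time_s: 6.2
eef_pos: [0.5218, 0.0012, 0.3033]
tool_rot: [0.539, 0.457, 0.54, -0.458]
force: [-0.0, -0.6, -0.8]
opening: 0.0466
eef [0.5218 0.0012 0.3033] jaw deg 9.39 tilt 0.13 shift [0.6678 0.0877 1.1324] turn [-0.4745 -0.0006  0.0005] mm [167.   21.9 283.1]
wrist 182 z 0.15687306033139242 press y -0.06361751413292843 [-0.07144767 -0.05617138]
bore (322.6785583496094, 151.26785278320312) 17.281291961669922 [[0.51114861 0.0684864  0.16      ]] [[322.24150986 151.52733571]]
```

```bash
python3 - <<'E'
from h import *
w=dict(np.load("w1.npz")); M=rot(w["q"]); m=w["mount"]; P=(M@m[:3,3]+w["eef"],M@m[:3,:3])
X=cloud(w,P);z=X[...,2];k=(w["frame"].max(2)<60)&(z>.14)&(z<.17);k[280:]=0;k&=np.hypot(X[...,0]-.52,X[...,1]-.015)<.03
e=np.array([-.1633,.9866,0]); ys=X[k]@e-np.array([.5108,.0682,0])@e
print(k.sum(),"z",np.median(z[k]),"press y",np.median(ys),np.percentile(ys,[5,95]))
E
```

```text
300 z 0.15685100688394898 press y -0.048431636854299465 [-0.0564921  -0.04047282]
```

The same estimator gives 48.4 mm at home and 63.6 mm now, so travel is 15.2 mm: the knob is out at its stop. Now to the ram, keeping the same jaw heading. With a 40 mm opening the fingers clear the purple rod, and the gripper body stays above it.

```bash
python3 -m crank '[[0,0.045,0.567,0,0,0,0.5],[0,0.045,0.567,0,0,0,0.5],[0,0.045,0.567,0,0,0,0.5],[0,0.045,0.567,0,0,0,0.5]]' && python3 -m crank '[[0,0.045,0.567,0,0,0,0.45],[0,0.045,0.567,0,0,0,0.45],[0,0.045,0.567,0,0,0,0.45],[0,0.045,0.567,0,0,0,0.45]]' && python3 -m crank '[[0,0,0,0,0,0,0.45],[0,0,0,0,0,0,0.45],[0,0,0,0,0,0,0.45]]'
python3 - <<'E'
from h import *
from rig import ctrl,read_camera
o=ctrl.get_obs(); plan(o,[.5893,-.2745,.155],np.radians(9.4),ctrl.grip_point_offset)
w=read_camera("wrist"); M=rot(o["tool_rot"]); m=np.array(w["mount"]); P=(M@m[:3,3]+o["eef_pos"],M@m[:3,:3])
X=cloud(w,P);k=np.hypot(X[...,0]-.589,X[...,1]+.2745)<.025
q=k&(X[...,2]>.178)&(X[...,2]<.195); print("ram top",X[q].mean(0),q.sum(),cv2.minEnclosingCircle((X[q][:,:2]*1000).astype(np.float32)))
im=w["frame"].copy()
for t in ([.5893,-.2745,.185],): cv2.drawMarker(im,tuple(int(v) for v in project(w,t,P)[0]),(255,0,255),0,10,1)
cv2.imwrite("pics/w3.png",im)
E
```

```text
time_s: 6.65
eef_pos: [0.5566, -0.1406, 0.303]
tool_rot: [0.538, 0.458, 0.539, -0.459]
force: [-0.3, 0.1, 0.3]
opening: 0.0467
time_s: 7.05
eef_pos: [0.5907, -0.2783, 0.3026]
tool_rot: [0.538, 0.458, 0.539, -0.459]
force: [1.4, 0.3, -0.7]
opening: 0.0418
time_s: 7.35
eef_pos: [0.5906, -0.2735, 0.3052]
tool_rot: [0.54, 0.457, 0.539, -0.457]
force: [0.2, -0.0, -0.2]
opening: 0.042
eef [ 0.5906 -0.2735  0.3052] jaw deg 9.47 tilt 0.02 shift [ 0.6761 -0.006   0.003 ] turn [ 0.0004  0.     -0.0001] mm [169.   -1.5   0.7]
ram top [ 0.58981456 -0.2741489   0.1844067 ] 271 ((590.05517578125, -274.9107360839844), 8.09325885772705)
```

View pics/w3.png

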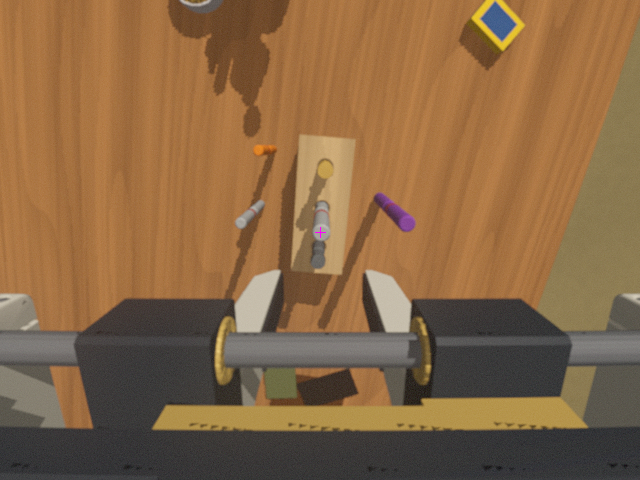

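The ram's top (321,232) lies on its mark, and the purple rod (395,212) and small steel rod (250,214) are clear of the fingers. Next: descend, grip.

```bash
python3 -m crank '[[0.2,-0.003,0.004,0,0,0,0.45],[0.4,-0.003,0.004,0,0,0,0.45],[0.55,-0.003,0.004,0,0,0,0.45],[0.67,-0.003,0.004,0,0,0,0.45],[0.67,-0.003,0.004,0,0,0,0.45]]' && python3 -m crank '[[0,0,0,0,0,0,0.45],[0,0,0,0,0,0,0],[0,0,0,0,0,0,0],[0,0,0,0,0,0,0],[0,0,0,0,0,0,0]]' && python3 -m crank '[[0,0,0,0,0,0,0],[0,0,0,0,0,0,0]]'
```

```text
time_s: 7.9
eef_pos: [0.5885, -0.2743, 0.1332]
tool_rot: [0.537, 0.457, 0.542, -0.458]
force: [-0.5, 0.1, 0.0]
opening: 0.0421
time_s: 8.4
eef_pos: [0.5902, -0.276, 0.1382]
tool_rot: [0.54, 0.457, 0.539, -0.457]
force: [-2.5, -0.4, 6.0]
opening: 0.0152
time_s: 8.6
eef_pos: [0.5901, -0.2761, 0.1382]
tool_rot: [0.54, 0.457, 0.539, -0.457]
force: [-1.5, -0.8, 6.6]
opening: 0.0156
```

```bash
python3 -m crank '[[-0.04,0,0,0,0,0,0],[-0.1,0,0,0,0,0,0],[-0.18,0,0,0,0,0,0],[-0.28,0,0,0,0,0,0],[-0.4,0,0,0,0,0,0]]' && python3 -m crank '[[-0.12,0,0,0,0,0,0],[-0.24,0,0,0,0,0,0],[-0.34,0,0,0,0,0,0],[-0.34,0,0,0,0,0,0],[-0.34,0,0,0,0,0,0]]'
python3 - <<'E'
from h import *
from rig import ctrl,read_camera
o=ctrl.get_obs(); plan(o,[.511,.0684,.321],np.radians(9.4)); print(o["force"],o["opening"])
w=read_camera("scene"); cv2.imwrite("pics/s2.png",w["frame"][120:400,80:440]); np.savez("s2.npz",**w)
E
```

```text
time_s: 9.1
eef_pos: [0.5898, -0.2757, 0.2387]
tool_rot: [0.539, 0.457, 0.54, -0.457]
force: [-0.4, -1.2, -2.0]
opening: 0.0156
time_s: 9.6
eef_pos: [0.5901, -0.2759, 0.3224]
tool_rot: [0.539, 0.457, 0.539, -0.457]
force: [0.1, -0.4, -3.2]
opening: 0.0161
eef [ 0.5901 -0.2759  0.3224] jaw deg 9.39 tilt 0.03 shift [ 0.0053 -0.0872 -1.4103] turn [-0.      0.0001 -0.0001] mm [   1.3  -21.8 -352.6]
[ 0.05682925 -0.38967925 -3.24373301] 0.01605238068565497
```

View pics/s2.png

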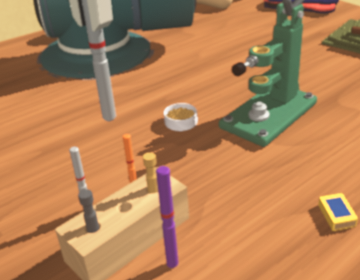

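The ram is out of the block with its ring at (97,43) in the crop, hanging upright; the knob is out and the punches are still standing. Now carry it over the press.

```bash
python3 -m crank '[[0,-0.005,-0.08,0,0,0,0],[0,-0.012,-0.2,0,0,0,0],[0,-0.02,-0.33,0,0,0,0],[0,-0.029,-0.47,0,0,0,0]]' && python3 -m crank '[[0,-0.01,-0.14,0,0,0,0],[0,-0.017,-0.28,0,0,0,0],[0,-0.025,-0.41,0,0,0,0],[0,-0.029,-0.47,0,0,0,0]]' && python3 -m crank '[[0,-0.009,-0.12,0,0,0,0],[0,-0.016,-0.23,0,0,0,0],[0,-0.022,-0.34,0,0,0,0],[0,-0.027,-0.43,0,0,0,0],[0,-0.03,-0.464,0,0,0,0]]' && python3 -m crank '[[0,0,0,0,0,0,0],[0,0,0,0,0,0,0],[0,0,0,0,0,0,0]]'
cat > ram.py <<'E'
from h import *
from rig import ctrl,read_camera
def look(tag,fz):
    """ram axis from both views: silhouette mid-lines cut by planes, then two-view triangulation of axis points"""
    o=ctrl.get_obs(); plan(o,[.511,.067,o["eef_pos"][2]],np.radians(9.4))
    s=read_camera("scene"); X=cloud(s); np.savez(f"s_{tag}.npz",**s)
    k=(np.hypot(X[...,0]-.511,X[...,1]-.0684)<.04)&(X[...,2]>fz-.005)&(X[...,2]<o["eef_pos"][2]-.012)&(X[...,2]>.17)
    # depth hits near side: push 8 mm*pi/4-ish back by circle fit per slice
    cam=np.array(s["position"]); P=X[k]; out=[]
    for z0 in np.arange(max(fz,.17)+.006,o["eef_pos"][2]-.015,.008):
        q=P[abs(P[:,2]-z0)<.004]
        if len(q)<8: continue
        d=q.mean(0)[:2]-cam[:2]; d/=np.linalg.norm(d); n=np.array([-d[1],d[0]])
        lat=q[:,:2]@n; mid=(lat.min()+lat.max())/2; near=np.percentile(q[:,:2]@d,5)
        c=n*mid+d*(near+.008); out.append([*c,z0,np.ptp(lat)])
    out=np.array(out); print(tag,"slices\n",out.round(4)); 
    for a,b in ((0,"x"),(1,"y")):
        if len(out)>2: f=np.polyfit(out[:,2],out[:,a],1); print(b,"slope",f[0].round(3),"at foot",np.polyval(f,fz).round(4))
    print("foot z from cloud",P[:,2].min().round(4)); return s
E
python3 - <<'E'
from ram import *
s=look("over",.2042)
cv2.imwrite("pics/s3.png",cv2.resize(s["frame"][40:260,260:460],None,fx=2.7,fy=2.7,interpolation=cv2.INTER_CUBIC))
E
```

```text
time_s: 10.05
eef_pos: [0.5628, -0.1595, 0.3208]
tool_rot: [0.538, 0.457, 0.54, -0.458]
force: [0.4, 0.8, -2.7]
opening: 0.0158
time_s: 10.45
eef_pos: [0.5362, -0.0437, 0.3215]
tool_rot: [0.539, 0.457, 0.54, -0.457]
force: [-0.2, -0.1, -3.2]
opening: 0.0159
time_s: 10.95
eef_pos: [0.5103, 0.0684, 0.3216]
tool_rot: [0.539, 0.457, 0.54, -0.457]
force: [-1.1, 0.5, -2.7]
opening: 0.0155
time_s: 11.25
eef_pos: [0.5112, 0.066, 0.3221]
tool_rot: [0.539, 0.457, 0.539, -0.458]
force: [-0.6, 0.5, -3.0]
opening: 0.0155
eef [0.5112 0.066  0.3221] jaw deg 9.34 tilt 0.03 shift [-0.     -0.0001 -0.0042] turn [-0.0003  0.0001  0.0001] mm [-0. -0. -1.]
over slices
 [[0.5116 0.0646 0.2102 0.0138]
 [0.5115 0.0644 0.2182 0.0138]
 [0.5123 0.0642 0.2262 0.0152]
 [0.5119 0.0643 0.2342 0.0153]
 [0.5119 0.0639 0.2422 0.0152]
 [0.5116 0.0638 0.2502 0.0152]
 [0.5115 0.0637 0.2582 0.015 ]
 [0.5111 0.0649 0.2662 0.0134]
 [0.5121 0.0646 0.2742 0.0149]
 [0.5117 0.0647 0.2822 0.0148]
 [0.51   0.0648 0.2902 0.0132]
 [0.5112 0.0643 0.2982 0.0147]
 [0.5124 0.0639 0.3062 0.0162]]
x slope -0.004 at foot 0.5118
y slope 0.001 at foot 0.0643
foot z from cloud 0.2048
```

View pics/s3.png

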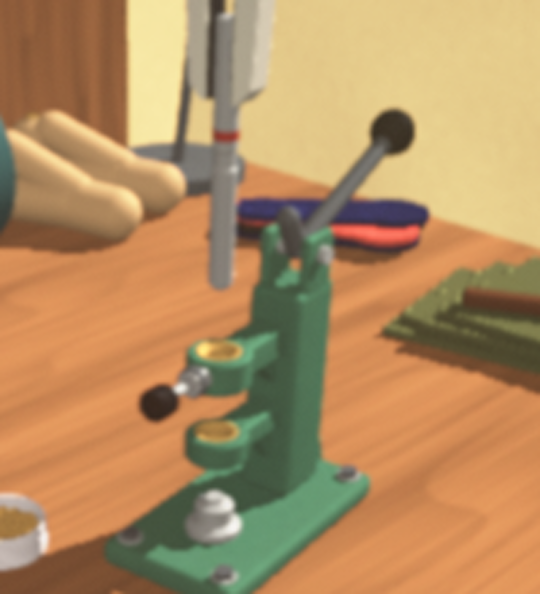

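The ram hangs upright (slopes under 0.005) with its foot at z 0.2048, against 0.204 predicted. The knob (160,402) is out. I'll locate the bore in this same scene view so that camera bias cancels.

```bash
python3 - <<'E'
from h import *
s=dict(np.load("s_over.npz")); X=cloud(s)
print("by eye upper",onplane(s,[(341.5,169.8)],.16).round(4),"lower",onplane(s,[(340.4,200)],.10).round(4))
print("expected px",project(s,[[.511,.0684,.16],[.511,.0684,.10]]).round(1), "ram foot px",project(s,[.5118,.0643,.2045]).round(1))
e=np.array([-.1633,.9866]);
for z0 in (.148,.09):   # boss barrel in depth, radius 22: near-side + silhouettes
    H=cv2.cvtColor(s["frame"],cv2.COLOR_BGR2HSV)
    k=(abs(X[...,2]-z0)<.008)&(np.hypot(X[...,0]-.511,X[...,1]-.068)<.03)&(H[...,0]>60)&(H[...,0]<95)
    q=X[k][:,:2]; A=np.c_[2*q,np.ones(len(q))]
    from scipy.optimize import least_squares
    r=least_squares(lambda p:np.hypot(*(q-p).T)-.022,[.511,.068],loss="soft_l1",f_scale=.001); print("boss",z0,len(q),r.x.round(4),"rms",np.sqrt(np.mean(r.fun**2)).round(4))
# same circle fit for ram, r=8
k=(X[...,2]>.21)&(X[...,2]<.30)&(np.hypot(X[...,0]-.511,X[...,1]-.066)<.03); q=X[k][:,:2]
r=least_squares(lambda p:np.hypot(*(q-p).T)-.008,[.511,.066],loss="soft_l1",f_scale=.001); print("ram",r.x.round(4))
# brass by ellipse
H=cv2.cvtColor(s["frame"],cv2.COLOR_BGR2HSV)
for z0 in (.16,.10):
    k=(abs(X[...,2]-z0+.002)<.012)&(np.hypot(X[...,0]-.511,X[...,1]-.066)<.024)&(H[...,0]>12)&(H[...,0]<38)&(H[...,1]>90)
    pts=np.argwhere(k)[:,::-1].astype(np.float32); P=onplane(s,pts,z0)[:,:2]*1000
    print("brass",z0,len(pts),cv2.fitEllipse(cv2.convexHull(pts))[:2],"plane ctr",onplane(s,[cv2.fitEllipse(cv2.convexHull(pts))[0]],z0).round(4))
E
```

```text
by eye upper [[0.5134 0.0664 0.16  ]] lower [[0.5144 0.0654 0.1   ]]
expected px [[341.3 169.1]
 [340.2 198.8]] ram foot px [[340.9 146.2]]
boss 0.148 60 [0.5105 0.0716] rms 0.002
boss 0.09 83 [0.511  0.0689] rms 0.0022
ram [0.5108 0.0651]
brass 0.16 131 ((337.58697509765625, 170.18325805664062), (10.141325950622559, 23.13616943359375)) plane ctr [[0.5098 0.0601 0.16  ]]
brass 0.1 137 ((336.0654602050781, 200.72491455078125), (12.126239776611328, 22.561620712280273)) plane ctr [[0.5109 0.0576 0.1   ]]
```

```bash
python3 -m crank '[[0.06,0,-0.01,0,0,0,0],[0.06,0,-0.01,0,0,0,0],[0.06,0,-0.01,0,0,0,0]]'
python3 - <<'E'
from h import *
from rig import ctrl,read_camera
o=ctrl.get_obs(); w=read_camera("wrist"); M=rot(o["tool_rot"]); m=np.array(w["mount"]); P=(M@m[:3,3]+o["eef_pos"],M@m[:3,:3])
np.savez("w4.npz",**w,eef=o["eef_pos"],q=o["tool_rot"])
X=cloud(w,P); fz=o["eef_pos"][2]-.1178; print("eef",o["eef_pos"],"foot z",fz)
for z0 in np.arange(fz+.008,o["eef_pos"][2]-.02,.01):
    k=(abs(X[...,2]-z0)<.005)&(np.hypot(X[...,0]-.511,X[...,1]-.067)<.03); q=X[k]
    if len(q)<6: continue
    n=M[:2,1]; d=-M[:2,2]; lat=q[:,:2]@n; mid=(lat.max()+lat.min())/2; near=np.percentile(q[:,:2]@d,95)
    print(z0.round(3),len(q),(n*mid+d*(near-.008)).round(4),np.ptp(lat).round(4))
f=project(w,[[.511,.0665,fz],[.511,.0684,.16]],P); print(f)
im=w["frame"].copy(); 
for t in f: cv2.drawMarker(im,tuple(int(v) for v in t),(255,0,255),0,6,1)
cv2.imwrite("pics/w4.png",cv2.resize(im[90:340,220:420],None,fx=2.4,fy=2.4,interpolation=cv2.INTER_CUBIC))
E
```

```text
time_s: 11.6
eef_pos: [0.5105, 0.0691, 0.3066]
tool_rot: [0.539, 0.457, 0.54, -0.458]
force: [-0.3, 0.3, -1.7]
opening: 0.0157
eef [0.51045743 0.06914144 0.30660553] foot z 0.18880553430676406
0.197 42 [0.5103 0.0703] 0.0153
0.207 55 [0.5107 0.0703] 0.0155
0.217 58 [0.5107 0.0702] 0.0151
0.227 65 [0.5105 0.0702] 0.0153
0.237 78 [0.5108 0.0702] 0.0155
0.247 82 [0.5105 0.0702] 0.0155
0.257 92 [0.5108 0.0702] 0.0155
0.267 158 [0.5109 0.0701] 0.0151
0.277 69 [0.5109 0.0702] 0.0152
[[322.08112525 235.0965257 ]
 [322.4752015  225.4529973 ]]
```

View pics/w4.png

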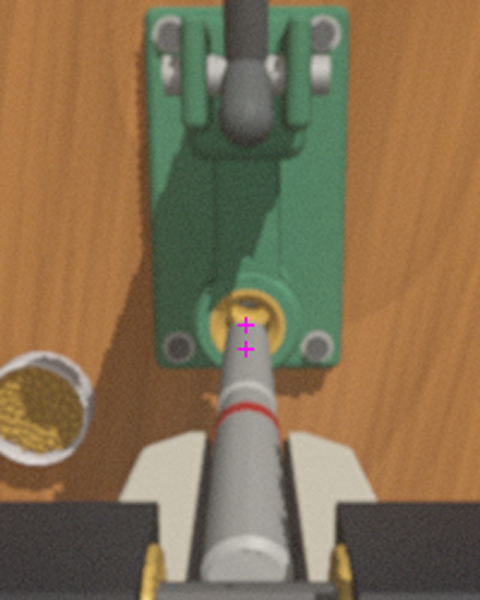

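In the wrist view the ram is upright at (510.7, 70.2) mm and the bore is at (511.1, 68.5) mm, so the ram sits about 1.5 mm towards the column. Trim that back and start lowering, watching the force.

```bash
python3 -m crank '[[0.04,0.001,0.005,0,0,0,0],[0.08,0.001,0.005,0,0,0,0],[0.1,0.001,0.005,0,0,0,0],[0.1,0.001,0.005,0,0,0,0]]' && python3 -m crank '[[0.015,0,0,0,0,0,0],[0.03,0,0,0,0,0,0],[0.03,0,0,0,0,0,0]]' && python3 -m crank '[[0.015,0,0,0,0,0,0],[0.03,0,0,0,0,0,0],[0.03,0,0,0,0,0,0]]'
```

```text
time_s: 12.05
eef_pos: [0.5108, 0.0681, 0.2812]
tool_rot: [0.539, 0.457, 0.54, -0.458]
force: [0.3, -1.1, -2.6]
opening: 0.0154
time_s: 12.35
eef_pos: [0.511, 0.0681, 0.2744]
tool_rot: [0.539, 0.457, 0.539, -0.457]
force: [-0.7, 0.7, -2.5]
opening: 0.0154
time_s: 12.65
eef_pos: [0.5109, 0.0681, 0.2668]
tool_rot: [0.539, 0.457, 0.539, -0.458]
force: [-0.4, 0.0, -2.7]
opening: 0.0159
```

```bash
python3 -m crank '[[0.02,0,0,0,0,0,0],[0.04,0,0,0,0,0,0],[0.05,0,0,0,0,0,0],[0.05,0,0,0,0,0,0]]' && python3 -m crank '[[0.02,0,0,0,0,0,0],[0.04,0,0,0,0,0,0],[0.06,0,0,0,0,0,0],[0.06,0,0,0,0,0,0]]'
```

```text
time_s: 13.05
eef_pos: [0.5109, 0.0681, 0.2543]
tool_rot: [0.539, 0.457, 0.539, -0.458]
force: [-1.0, -0.2, -3.3]
opening: 0.0155
time_s: 13.45
eef_pos: [0.5108, 0.0681, 0.2389]
tool_rot: [0.539, 0.457, 0.54, -0.458]
force: [-0.3, 0.3, -2.4]
opening: 0.0158
```

The foot is at z ≈ 0.121, through the upper guide with no contact force. On to the lower guide.

```bash
python3 -m crank '[[0.02,0,0,0,0,0,0],[0.04,0,0,0,0,0,0],[0.06,0,0,0,0,0,0],[0.08,0,0,0,0,0,0],[0.08,0,0,0,0,0,0]]' && python3 -m crank '[[0.02,0,0,0,0,0,0],[0.04,0,0,0,0,0,0],[0.06,0,0,0,0,0,0],[0.07,0,0,0,0,0,0],[0.07,0,0,0,0,0,0]]'
```

```text
time_s: 13.95
eef_pos: [0.5108, 0.0681, 0.219]
tool_rot: [0.539, 0.457, 0.54, -0.458]
force: [0.1, 1.0, -3.4]
opening: 0.0158
time_s: 14.45
eef_pos: [0.5109, 0.0681, 0.2019]
tool_rot: [0.539, 0.457, 0.539, -0.458]
force: [-0.3, 0.1, -1.6]
opening: 0.0156
```

```bash
python3 -m crank '[[0.015,0,0,0,0,0,0],[0.03,0,0,0,0,0,0],[0.045,0,0,0,0,0,0],[0.06,0,0,0,0,0,0],[0.06,0,0,0,0,0,0]]' && python3 -m crank '[[0,0,0,0,0,0,0],[0,0,0,0,0,0,0]]'
cat > ring.py <<'E'
from h import *
from rig import ctrl,read_camera
import sys
o=ctrl.get_obs(); print("eef",o["eef_pos"],"force",o["force"],"foot by eef-.1178",o["eef_pos"][2]-.1178)
w=read_camera("wrist"); s=read_camera("scene"); M=rot(o["tool_rot"]); m=np.array(w["mount"])
for n,c,P in (("wrist",w,(M@m[:3,3]+o["eef_pos"],M@m[:3,:3])),("scene",s,None)):
    H=cv2.cvtColor(c["frame"],cv2.COLOR_BGR2HSV); X=cloud(c,P)
    r=((H[...,0]<6)|(H[...,0]>173))&(H[...,1]>130)&(np.hypot(X[...,0]-.511,X[...,1]-.068)<.03)&(X[...,2]>.14)&(X[...,2]<.21)
    z=X[r][:,2]; print(n,"ring px",r.sum(),np.percentile(z,[2,10,50,90,98]).round(4) if r.sum() else "")
    if n=="scene":
        top=(np.hypot(X[...,0]-.511,X[...,1]-.068)<.025)&(H[...,0]>60)&(H[...,0]<95)&(X[...,2]>.153)&(X[...,2]<.168); print("boss top z",np.median(X[top][:,2]).round(4))
    v,u=np.argwhere(r).mean(0); print("at",u.round(1),v.round(1))
cv2.imwrite(f"pics/{sys.argv[1]}.png",np.hstack([cv2.resize(s["frame"][110:260,290:440],(400,400),interpolation=cv2.INTER_CUBIC),cv2.resize(w["frame"][170:320,240:390],(400,400),interpolation=cv2.INTER_CUBIC)]))
E
python3 ring.py r1
```

```text
time_s: 14.95
eef_pos: [0.5109, 0.0681, 0.1867]
tool_rot: [0.539, 0.457, 0.539, -0.458]
force: [0.6, -0.7, -2.4]
opening: 0.0153
time_s: 15.15
eef_pos: [0.5111, 0.0681, 0.1876]
tool_rot: [0.539, 0.457, 0.539, -0.457]
force: [-0.2, -0.2, -2.4]
opening: 0.0155
eef [0.51114384 0.06808552 0.18757473] force [-0.17065658 -0.15790534 -2.39660838] foot by eef-.1178 0.06977473332793187
wrist ring px 53 [0.1657 0.1664 0.1683 0.17   0.1704]
at 322.1 260.6
scene ring px 15 [0.1654 0.1656 0.1681 0.1697 0.1699]
boss top z 0.1578
at 341.3 166.9
```

View pics/r1.png

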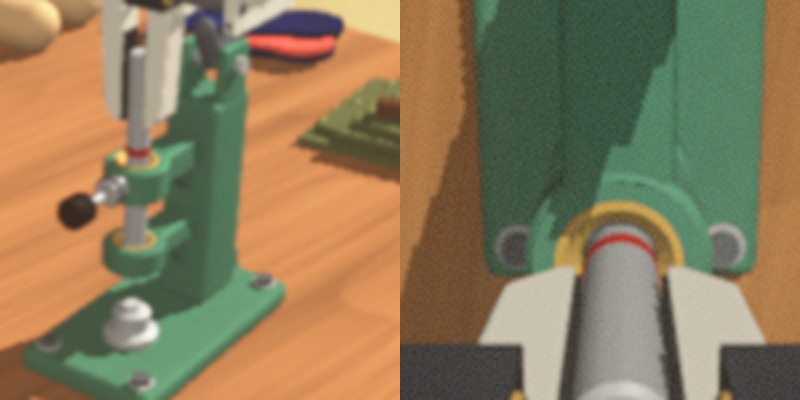

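The ram passes through both guides; the ring is at (138,153) in the left half and the knob (77,210) is out. Ring centre is 0.168 in both cameras, so its lower edge is about 0.165. Lower 5 mm more.

```bash
python3 -m crank '[[0.01,0,0,0,0,0,0],[0.02,0,0,0,0,0,0],[0.02,0,0,0,0,0,0],[0.02,0,0,0,0,0,0]]' && python3 -m crank '[[0,0,0,0,0,0,0],[0,0,0,0,0,0,0],[0,0,0,0,0,0,0]]' && python3 ring.py r2
```

```text
time_s: 15.65
eef_pos: [0.511, 0.0681, 0.1823]
tool_rot: [0.539, 0.457, 0.539, -0.457]
force: [0.4, 1.0, -3.6]
opening: 0.0152
time_s: 15.95
eef_pos: [0.5111, 0.0681, 0.1825]
tool_rot: [0.539, 0.457, 0.539, -0.457]
force: [0.2, -0.5, -2.6]
opening: 0.0154
eef [0.51110765 0.06807741 0.18247371] force [ 0.22907366 -0.53311101 -2.5659181 ] foot by eef-.1178 0.06467370748324343
wrist ring px 59 [0.1602 0.1607 0.1628 0.1646 0.1651]
at 323.1 260.5
scene ring px 13 [0.1608 0.1614 0.1633 0.165  0.1652]
boss top z 0.1576
at 341.8 169.5
```

View pics/r2.png

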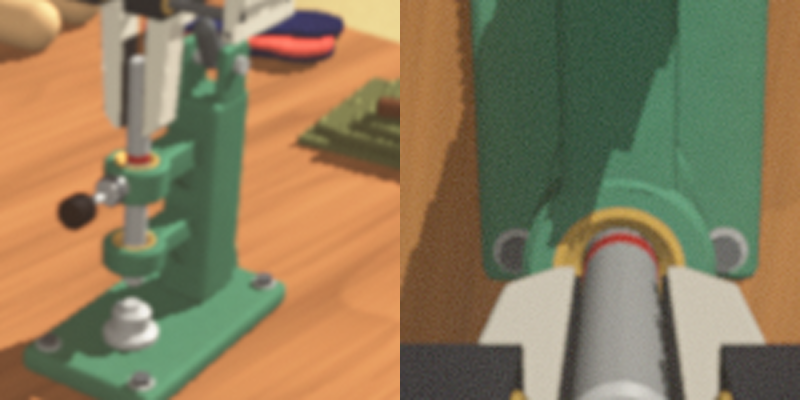

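Ring centre is now 0.1628 (wrist) and 0.1633 (scene), so its lower edge is at about 0.160. The foot is at about 0.065, clear of the die; the knob (77,210) is out and the wrist carries only the ram's weight. Handing in.

```bash
python3 -c "
from rig import ticket; print(ticket.finish_job())"
```

```text
the job is handed in; nothing more can be done
None
```

The ram is fitted and I handed the job in at about 16 s of the 61 s; the hand-in gives no verdict. I drew the knob out, lifted the ram from the block's middle hole and lowered it through both guides, and it is still gripped.

**Last checks**
- **Ring:** the lower edge is about 159.8 mm (wrist camera) and 160.3 mm (scene camera), against the guide top at 160 mm. The ring height expected from the arm's own position agrees, at 159.7 mm.
- **Foot:** it hangs at about 65 mm, roughly 17 mm above the die.
- **Upright and at rest:** the ram's axis showed a lean of under 0.005 rad just before it went in. The gripper shows only the ram's weight, about 2.6 N, and no contact force appeared during the lowering.
- **Grip:** the fingers are closed on the ram at 15.4 mm opening.
- **Knob:** I measured 15.2 mm of travel after letting go. It still looks out in the last picture, but I did not measure it again.
- **Other items:** the punches were standing in the block after the lift. I did not measure the punches, tin or box for movement, but the gripper's path stayed clear of them.

**Disagreements**
- The scene camera put the ram 4 to 6 mm nearer the open front than the wrist camera did, and its bore fits were scattered. I trusted the wrist and top views, and the contact-free passage through both guides bears that out.
- The scene camera's depth also read the guide's top face about 2 mm low, at 157.6 mm; the top camera read 159.8 mm.

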